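Sweep the used lancets into the sharps tray

ROBOT

A 6-joint arm with a two-finger parallel gripper is mounted at the origin on the work surface. World frame = base frame: x ahead of the robot, y to its left, z up, the work surface at z = 0. Lengths are in m, angles in rad, forces in N, time in s.
With the tool pointing down it reaches from about 0.225 to 0.725 m from the base axis. Payload 3.1 kg.
Tool frame: the origin (TCP) lies midway between the tips of the shut fingers; the grasp point (between the pads) lies 19 mm behind it; z points along the fingers, y is the direction in which the jaws open and shut (so a half turn about z gives the same grasp; the last joint's range is limited). The gripper opens to 85 mm and grips with 20 to 120 N. Pads are 22 mm wide; open, the fingers measure 114 mm over their backs; the gripper's body (76 mm by 85 mm) begins 54 mm behind the grasp point. The pads swing forward as they close: fully open they stand 13 mm farther back than shut.
Start: joints at [-1.428, 0.048, 0.099, 1.622, 0, 1.443], TCP at [0.14, -0.506, 0.231] pointing down, gripper open.
Joint ranges: [-2.91, 2.91], [-0.99, 1.94], [-1.21, 1.42], [-2.12, 2.29], [-1.49, 1.47], [-3.14, 3.14]. Speed limits (rad/s): [2.79, 2.79, 3.14, 3.14, 3.14, 3.14].

INTERFACE

Orientations are given as a unit quaternion [w, x, y, z].
In Python, from cell import r, get_image, camera_model, close_job gives the robot as it stands. The module is installed in compiled form; this text tells all that it offers.
- The arm moves only by the tool drive_tool, never from a script. Its argument "steps" is a list that holds one entry, the list of rows, each a list of 6 numbers: the shift along the tool's x, y, z in units of 25 mm (1.0 is 25 mm), then the turn, a rotation vector about the tool's x, y, z in units of 6 degrees (1.0 is 6 degrees). In form: [[[x, y, z, rx, ry, rz], ...]]. A call has 1 to 8 rows; each row is the pose to reach, as a shift and turn from the pose commanded when the call began, along the tool's axes at that moment; what a row does not reach only later rows make up. A row lasts 1/12 s, in which the tool goes at most 41.7 mm and 7.16 degrees, less where a joint would pass 70% of its speed; a pose out of reach is approached as far as the arm can. A call with a gripper value outside its range is refused whole. "grip" is the opening, from 0 (shut) to 1 (fully open), set as the call begins (left out, the last holds). The fingers move at their own pace and stop on an object; the grip force is fixed at half the most. Time passes only in rows, so rows that repeat a pose let the fingers close. It gives the time, the measured TCP pose, the force and the opening at its end, in the units of the state.
- r.sense(): the state, without advancing time (a new reading comes with each control period).
- get_image(name): name is "scene" or "side" or "wrist"; returns the picture (420x560x3 uint8, blue, green, red); there is no depth.
- camera_model(name): a dict with "mtx" (3x3 intrinsics, pixels), "R" (3x3) and "t" (3): a world point X has camera coordinates R X + t. Camera axes: x right, y down, z forward; pixel columns grow to the right and rows downward; lengths in m; the calibration is good to about 2 mm. The wrist camera is an equidistant fisheye: a pixel r from the principal point sees the ray r / f radians off the axis. A picture is of the moment at which its call begins: read the wrist's pose just before it. camera_model takes no time and is no camera call; for the wrist camera it gives the pose at the moment of the call.
- close_job(): hands the job in, once; it reports no verdict.
The state is a dict: "time_s": time; "qpos": joint angles; "dq": joint speeds; "tau": joint torques, N m; "eef_pos": TCP position; "tcp_rot": TCP orientation; "wrist_force": force on the tool from outside, world axes, zero at the start; "moment": the same for the moment, N m; "finger_gap": finger opening in m.
Only numpy, scipy, OpenCV 4.12 (cv2) and the standard library are available. Lean on these libraries where they do the work, as an engineer would, in place of code of your own. Each camera call takes 0.05 s, during which the arm holds its last target. There are 200 camera calls.

TASK

With the fingertips, sweep the three used lancets along the table into the three-sided metal tray through its open front, until all three lie wholly inside it. They are used sharps: only push them gently, never pinch them, press hard on them or lift them off the table. Leave the dropper bottle, the spray bottle and the drinking glass standing where they are.

Things in the scene. Friction and masses are not known exactly. Their poses are not given: they have to be found in the camera images.
- tray: low steel tray fixed to the table, three-sided: walls 25 high and 4 thick at its +x end (back) and at both y sides, open at its -x end (front), which faces roughly towards the robot. Inside 110 deep (x from -55 at the open edge to +55 at the back wall) and 190 wide (y from -95 to +95). Its sheet floor is flush with the table: no step or lip at the mouth. Origin: centre of the floor, at table height
- lancet_a: used safety lancet, one of three alike: a flat blue plastic body with rounded ends, 30 long (its x) x 18 wide (its y) x 11 high (its z), with a white nozzle 8 wide that sticks out 3 mm more at the +x end; 12 g nominal; lies loose and flat on the table at any yaw. Origin: centre of the underside
- lancet_b: used safety lancet, one of three alike: a flat blue plastic body with rounded ends, 30 long (its x) x 18 wide (its y) x 11 high (its z), with a white nozzle 8 wide that sticks out 3 mm more at the +x end; 12 g nominal; lies loose and flat on the table at any yaw. Origin: centre of the underside
- lancet_c: used safety lancet, one of three alike: a flat blue plastic body with rounded ends, 30 long (its x) x 18 wide (its y) x 11 high (its z), with a white nozzle 8 wide that sticks out 3 mm more at the +x end; 12 g nominal; lies loose and flat on the table at any yaw. Origin: centre of the underside
- dropper: small white dropper bottle with a blue tip, standing loose among the lancets, 25 diameter x 60 high, 30 g; leave alone. It and the lancets start in a rough row across the table between robot and tray, about 75 apart. Origin: centre of the underside, z up
- spray: clear spray bottle standing to one side, 42 diameter x 138 high, 120 g; leave alone. Origin: centre of the underside, z up
- glass: drinking glass standing to the other side, mouth up, 54 diameter at the foot, 72 at the rim, 115 high, 220 g; leave alone. Origin: centre of the underside, z up
There are look-alikes about, which are no part of the job. Leave any brown or green look-alike of the lancet_a alone.

How it is judged:
By the outcome, as a careful person would: the job done as asked, in the order asked, and still so for the second after the job is handed in, with the robot touching nothing.
It also fails if it takes over 72 s, if anything falls off the work surface, if the arm or the gripper's body presses on something with over 40 N, if the wrist force passes 120 N, or if a joint passes its speed limit or range.

## Working session

There is one attempt and no reset: what is moved stays moved. The work goes in short steps, Python scripts to look and compute and a tool call to move; the robot and the scene stay as the last step left them, time stands still between calls to the robot, and variables do not carry over. Pictures are saved under pics/ and viewed, about 8 in all and at most 12, crops included, and the job is handed in when it is done.

Besides the shell and the picture viewer there is one more tool, called as name([rows], argument=value, ...), one row to a line, values as JSON. drive_tool: Moves the arm, as the interface text tells. Its arguments: {"type":"object","properties":{"steps":{"type":"array","items":{"type":"array","items":{"type":"array","items":{"type":"number"}}}},"grip":{"type":"number"}},"required":["steps"]}

```bash
mkdir -p pics; python3 - <<'E'
from cell import *
import cv2
for n in("scene","side"):
    cv2.imwrite(f"pics/{n}0.png",get_image(n)); m=camera_model(n); print(n,m)
s=r.sense();print(s["time_s"],s["eef_pos"],s["tcp_rot"],s["finger_gap"])
E
```

```text
scene {'mtx': array([[477.48765047,   0.        , 279.89580586],
       [  0.        , 477.48765047, 208.07163785],
       [  0.        ,   0.        ,   1.        ]]), 'R': array([[-0.1615059 ,  0.98675395, -0.01524778],
       [ 0.7132149 ,  0.10602799, -0.69287991],
       [-0.68208529, -0.12277914, -0.72089176]]), 't': array([ 0.07629663, -0.33233028,  1.18254387])}
side {'mtx': array([[447.82712302,   0.        , 282.17777684],
       [  0.        , 447.82712302, 212.85577239],
       [  0.        ,   0.        ,   1.        ]]), 'R': array([[-0.94780209, -0.31885125, -0.00225253],
       [-0.22736824,  0.6807831 , -0.69630313],
       [ 0.22355061, -0.65944541, -0.71774429]]), 't': array([0.47335846, 0.15180604, 0.66225048])}
0.1 [ 0.14035873 -0.50530461  0.23021944] [-1.08565857e-03  9.90843859e-01  1.35008403e-01 -5.85859862e-06] 0.08552637825599668
```

View pics/scene0.png

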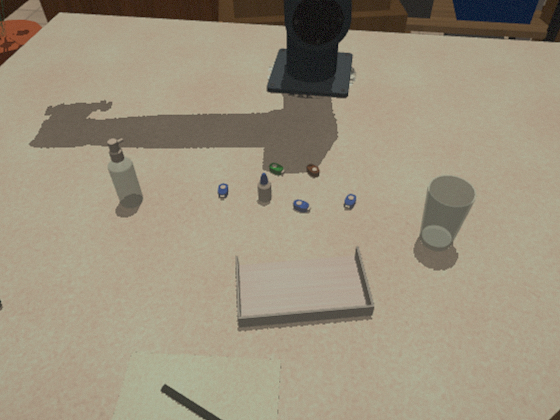

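View pics/side0.png

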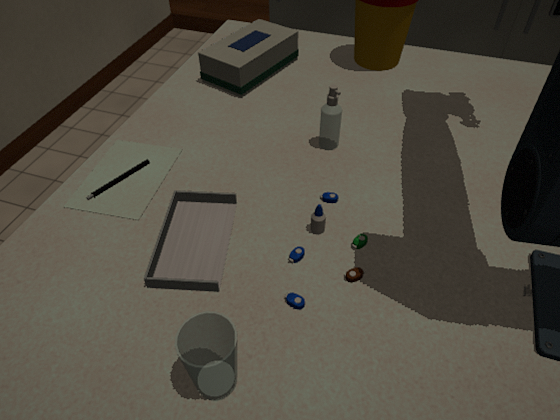

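The scene picture shows three blue lancets at about (223,190), (301,205) and (350,201). The things that could be confused with them are green (276,168), brown (313,170) and the dropper (264,190). The tray mouth corners are near (237,258) and (358,251).

```bash
cat > h.py <<'E'
from cell import *
import cv2,numpy as np
def w2p(n,X):
    m=camera_model(n);c=m["R"]@np.asarray(X,float)+m["t"];p=m["mtx"]@c;return p[:2]/p[2]
def p2w(n,u,v,z=0):
    m=camera_model(n);d=m["R"].T@np.linalg.solve(m["mtx"],[u,v,1.]);o=-m["R"].T@m["t"];return o+d*(z-o[2])/d[2]
def blobs(n,img,lo,hi,amin=15):
    h=cv2.cvtColor(img,cv2.COLOR_BGR2HSV);k=cv2.inRange(h,lo,hi)
    _,_,st,c=cv2.connectedComponentsWithStats(k)
    return [(st[i,4],c[i].round(1),p2w(n,*c[i],.006).round(4)) for i in range(1,len(c)) if st[i,4]>=amin]
E
python3 - <<'E'
from h import *
for n in("scene","side"):
    im=cv2.imread(f"pics/{n}0.png")
    for b in blobs(n,im,(100,120,40),(130,255,255)): print(n,*b)
S=[(236,255),(357,250),(371,309),(240,318)]
for p in S: print("tray top",p2w("scene",*p,.025).round(3))
for nm,n,u,v,z in[("green","scene",276,169,.006),("brown","scene",313,170,.006),("dropper","scene",265,199,0),("spray","scene",129,202,0),("glass","scene",437,237,0),("drop","side",318,232,0),("green","side",360,242,.006),("brown","side",354,275,.006),("glass","side",216,378,0),("spray","side",330,143,0),("trayflooredge","side",177,193,.025),("trayedge","side",236,194,.025),("trayedge","side",217,288,.025),("trayedge","side",149,285,.025)]: print(nm,n,p2w(n,u,v,z).round(3))
a=cv2.resize(cv2.imread("pics/scene0.png")[150:330,200:400],None,fx=3,fy=3,interpolation=cv2.INTER_CUBIC);cv2.imwrite("pics/c1.png",a)
E
```

```text
scene 1690 [495.5  10. ] [-0.4173  0.496   0.006 ]
scene 35 [222.5 189.5] [ 0.4402 -0.1139  0.006 ]
scene 25 [303.4 204.5] [0.4568 0.0404 0.006 ]
side 304 [249.2  40.4] [ 0.8235 -0.667   0.006 ]
side 68 [329.4 195.9] [ 0.4453 -0.1145  0.006 ]
side 22 [319.9 208.9] [ 0.4531 -0.076   0.006 ]
side 97 [296.2 253.6] [0.4628 0.0363 0.006 ]
side 128 [294.5 299.2] [0.4389 0.1213 0.006 ]
tray top [ 0.602 -0.049  0.025]
tray top [0.563 0.14  0.025]
tray top [0.669 0.166 0.025]
tray top [ 0.713 -0.018  0.025]
green scene [ 0.369 -0.025  0.006]
brown scene [0.361 0.047 0.006]
dropper scene [ 0.447 -0.032  0.   ]
spray scene [ 0.492 -0.279  0.   ]
glass scene [0.494 0.274 0.   ]
drop side [ 0.443 -0.026  0.   ]
green side [ 0.368 -0.022  0.006]
brown side [0.363 0.049 0.006]
glass side [0.502 0.268 0.   ]
spray side [ 0.486 -0.28   0.   ]
trayflooredge side [ 0.705 -0.015  0.025]
trayedge side [ 0.603 -0.046  0.025]
trayedge side [0.551 0.151 0.025]
trayedge side [0.65  0.179 0.025]
```

View pics/c1.png

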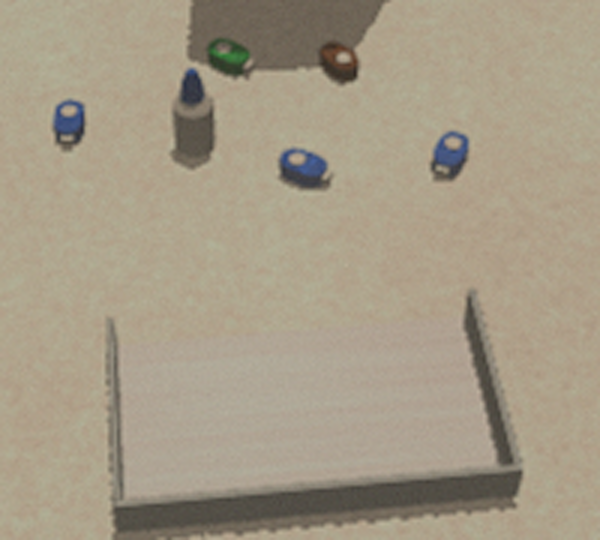

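```bash
cat >> h.py <<'E'
from scipy.spatial.transform import Rotation as Ro
def rel(x,y,z,yaw):
    s=r.sense();q=s["tcp_rot"];R=Ro.from_quat([q[1],q[2],q[3],q[0]])
    T=Ro.from_euler('z',yaw,degrees=True)*Ro.from_euler('x',180,degrees=True)
    d=R.inv().apply(np.array([x,y,z])-s["eef_pos"])/.025
    return d.round(2),np.degrees((R.inv()*T).as_rotvec()/6).round(2)
E
python3 -c "
from h import *
print(rel(.408,-.138,.12,34.5),rel(.408,-.138,.12,0))"
```

```text
(array([ 14.24, -11.28,   4.44]), array([-0.02, -0.01, -3.16])) (array([ 14.24, -11.28,   4.44]), array([-0.02,  0.  ,  2.59]))
```

drive_tool([
  [[1.4, -1.1, 0.4, 0, 0, -0.4], [2.8, -2.2, 0.8, 0, 0, -0.8], [4.2, -3.3, 1.2, 0, 0, -1.2], [5.5, -4.4, 1.6, 0, 0, -1.6], [6.8, -5.4, 2, 0, 0, -2], [8, -6.4, 2.4, 0, 0, -2.4], [9.2, -7.3, 2.8, 0, 0, -2.8], [10.2, -8.1, 3.2, 0, 0, -3.16]],
], grip=0.16)

```text
time_s: 0.77
eef_pos: [0.3315, -0.2424, 0.1513]
tcp_rot: [0.0, 0.955, 0.297, 0.0]
wrist_force: [1.2, -0.9, -0.8]
finger_gap: 0.0137
```

```bash
python3 -c "
from h import *
print(rel(.408,-.138,.12,34.5))"
```

```text
(array([ 4.89, -1.7 ,  1.25]), array([ 0.  , -0.  ,  0.01]))
```

drive_tool([
  [[1.2, -0.4, 0.3, 0, 0, 0], [2.4, -0.8, 0.6, 0, 0, 0], [3.6, -1.2, 0.9, 0, 0, 0], [4.5, -1.5, 1.1, 0, 0, 0], [4.9, -1.7, 1.25, 0, 0, 0], [4.9, -1.7, 1.25, 0, 0, 0]],
])

```text
time_s: 1.27
eef_pos: [0.4076, -0.1372, 0.119]
tcp_rot: [-0.001, 0.954, 0.298, -0.001]
wrist_force: [-0.8, 0.4, 0.4]
finger_gap: 0.0135
```

```bash
python3 -c "
from h import *
print(rel(.408,-.138,.006,34.5), camera_model('wrist'))
cv2.imwrite('pics/w1.png',get_image('wrist'))"
```

```text
(array([-0.  ,  0.05,  4.52]), array([-0.03,  0.01,  0.04])) {'mtx': array([[325.1922621 ,   0.        , 280.15612324],
       [  0.        , 325.1922621 , 211.54777205],
       [  0.        ,   0.        ,   1.        ]]), 'R': array([[ 0.56932784, -0.82210857, -0.0018168 ],
       [-0.78639576, -0.54523759,  0.29034063],
       [-0.23968211, -0.16387028, -0.95692164]]), 't': array([-0.34548405,  0.24039171,  0.34795122])}
```

View pics/w1.png

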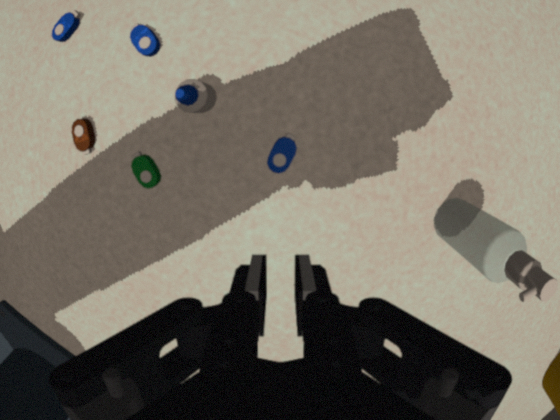

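The wrist picture shows lancet_a at (282,154), straight ahead of the fingers (midline x≈280). The dropper is at (200,95), the green look-alike at (146,171) and the brown one at (82,135).

```bash
cat >> h.py <<'E'
def fe(u,v,z=0):
    m=camera_model("wrist");f=m["mtx"][0,0];a=np.array([u-m["mtx"][0,2],v-m["mtx"][1,2]]);q=np.hypot(*a)
    d=m["R"].T@np.r_[a/q*np.sin(q/f),np.cos(q/f)];o=-m["R"].T@m["t"];return (o+d*(z-o[2])/d[2]).round(4)
E
python3 -c "
from h import *
for p in[(282,154),(144,40),(65,27),(146,171),(82,135)]:print(fe(*p,.006))
print(fe(205,97,.005))"
```

```text
[ 0.4444 -0.1156  0.006 ]
[0.4621 0.0345 0.006 ]
[0.4377 0.1202 0.006 ]
[ 0.3693 -0.0275  0.006 ]
[0.3626 0.0448 0.006 ]
[ 0.4484 -0.0388  0.005 ]
```

drive_tool([
  [[0, 0.05, 1, 0, 0, 0], [0, 0.05, 2, 0, 0, 0], [0, 0.05, 3, 0, 0, 0], [0, 0.05, 3.8, 0, 0, 0], [0, 0.05, 4.3, 0, 0, 0], [0, 0.05, 4.5, 0, 0, 0], [0, 0.05, 4.5, 0, 0, 0]],
])

```text
time_s: 1.9
eef_pos: [0.4067, -0.141, 0.0068]
tcp_rot: [-0.001, 0.955, 0.296, -0.001]
wrist_force: [-0.5, -0.3, 0.0]
finger_gap: 0.0133
```

drive_tool([
  [[0.3, 0, 0, 0, 0, 0], [0.6, 0, 0, 0, 0, 0], [0.9, 0, 0, 0, 0, 0], [1.2, 0, 0, 0, 0, 0], [1.6, 0, 0, 0, 0, 0], [2, 0, 0, 0, 0, 0], [2.4, 0, 0, 0, 0, 0], [2.8, 0, 0, 0, 0, 0]],
])

```text
time_s: 2.57
eef_pos: [0.4673, -0.1004, 0.0083]
tcp_rot: [0.0, 0.955, 0.297, 0.0]
wrist_force: [0.0, -0.6, 1.3]
finger_gap: 0.0134
```

```bash
cat >> h.py <<'E'
C=np.array([.635,.062]);ex=np.array([.975,.222]);ey=np.array([-.222,.975])
def loc(p):d=np.asarray(p)[:2]-C;return (d@ex).round(3),(d@ey).round(3)
def wb():
    im=get_image("wrist");s=r.sense();e=s["eef_pos"];q=s["tcp_rot"];R=Ro.from_quat([q[1],q[2],q[3],q[0]])
    h=cv2.cvtColor(im,cv2.COLOR_BGR2HSV);k=cv2.inRange(h,(105,120,40),(130,255,255))
    _,_,st,c=cv2.connectedComponentsWithStats(k)
    print("tcp",e.round(4),loc(e))
    for i in range(1,len(c)):
        if st[i,4]>60: w=fe(*c[i],.008);print(st[i,4],c[i].round(),w,"loc",loc(w),"tool mm",(1000*R.inv().apply(w-e)).round(1))
    return im
E
python3 -c "
from h import *
cv2.imwrite('pics/w2.png',wb())"
```

```text
tcp [ 0.4688 -0.0997  0.0085] (np.float64(-0.198), np.float64(-0.121))
1377 [ 60. 132.] [0.465  0.0349 0.008 ] loc (np.float64(-0.172), np.float64(0.011)) tool mm [  73.2 -113.     0.6]
1743 [291. 233.] [ 0.4885 -0.0931  0.008 ] loc (np.float64(-0.177), np.float64(-0.119)) tool mm [19.9  5.7  0.6]
1274 [110. 265.] [ 0.4166 -0.0238  0.008 ] loc (np.float64(-0.232), np.float64(-0.035)) tool mm [  0.1 -92.1   0.4]
```

View pics/w2.png

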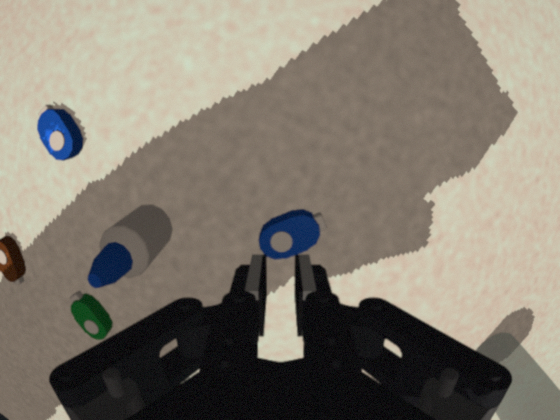

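The lancet turned sideways and now lies flat against both fingertips, about 6 mm right of centre. I'll lower the tips a little and steer left as I push.

drive_tool([
  [[0, 0, 0.15, 0, 0, 0], [0.3, 0, 0.15, 0, 0, -0.3], [0.6, -0.05, 0.15, 0, 0, -0.6], [1, -0.1, 0.15, 0, 0, -1], [1.35, -0.15, 0.15, 0, 0, -1.2], [1.7, -0.2, 0.15, 0, 0, -1.2], [2.05, -0.25, 0.15, 0, 0, -1.2], [2.4, -0.3, 0.15, 0, 0, -1.2]],
])

```text
time_s: 3.28
eef_pos: [0.5121, -0.0603, 0.0044]
tcp_rot: [0.0, 0.935, 0.356, 0.0]
wrist_force: [-0.5, -0.2, 0.3]
finger_gap: 0.0136
```

```bash
python3 -c "
from h import *
cv2.imwrite('pics/w3.png',wb())"
```

```text
tcp [ 0.5134 -0.0595  0.0047] (np.float64(-0.146), np.float64(-0.091))
1423 [ 81. 218.] [0.4656 0.0358 0.008 ] loc (np.float64(-0.171), np.float64(0.012)) tool mm [  27.8 -102.9   -3.3]
1855 [292. 233.] [ 0.5333 -0.0504  0.008 ] loc (np.float64(-0.124), np.float64(-0.087)) tool mm [20.9  6.5 -3.3]
```

drive_tool([
  [[0.35, 0, 0, 0, 0, 0], [0.7, 0, 0, 0, 0, 0.1], [1.05, 0, 0, 0, 0, 0.2], [1.4, 0, 0, 0, 0, 0.4], [1.75, 0, 0, 0, 0, 0.6], [2.1, 0.03, 0, 0, 0, 0.8], [2.45, 0.07, 0, 0, 0, 1], [2.8, 0.12, 0, 0, 0, 1.2]],
])

```text
time_s: 4.0
eef_pos: [0.5663, -0.0161, 0.0043]
tcp_rot: [-0.0, 0.955, 0.296, 0.0]
wrist_force: [0.0, -0.9, 0.1]
finger_gap: 0.0135
```

```bash
python3 -c "
from h import *
cv2.imwrite('pics/w4.png',wb())"
```

```text
tcp [ 0.5678 -0.0153  0.0046] (np.float64(-0.083), np.float64(-0.06))
1861 [292. 234.] [ 0.5887 -0.0089  0.008 ] loc (np.float64(-0.061), np.float64(-0.059)) tool mm [20.8  6.5 -3.4]
416 [ 11. 295.] [0.4418 0.1198 0.008 ] loc (np.float64(-0.176), np.float64(0.099)) tool mm [ -27.7 -182.7   -3.6]
199 [107. 334.] [0.4709 0.045  0.008 ] loc (np.float64(-0.164), np.float64(0.02)) tool mm [ -45.9 -104.5   -3.6]
```

View pics/w4.png

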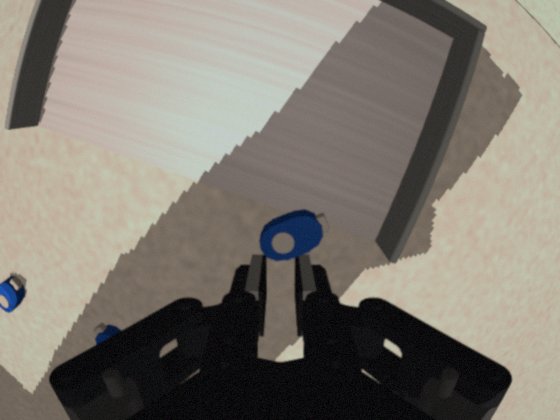

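lancet_a is at the mouth, at (292,234), with the right wall end near (392,258), so there is clear space to its right. I'll push it on in.

drive_tool([
  [[0.4, 0, 0, 0, 0, 0], [0.8, 0, 0, 0, 0, 0], [1.2, 0, 0, 0, 0, 0], [1.6, 0, 0, 0, 0, 0], [2, 0, 0, 0, 0, 0], [2.4, 0, 0, 0, 0, 0], [2.75, 0, 0, 0, 0, 0], [3.1, 0, 0, 0, 0, 0]],
])

```text
time_s: 4.72
eef_pos: [0.6303, 0.0278, 0.0043]
tcp_rot: [-0.0, 0.955, 0.296, -0.0]
wrist_force: [0.8, 0.2, -0.4]
finger_gap: 0.0137
```

```bash
python3 -c "
from h import *
cv2.imwrite('pics/w5.png',wb())"
```

```text
tcp [0.6317 0.0286 0.0045] (np.float64(-0.011), np.float64(-0.032))
1863 [292. 234.] [0.6525 0.0351 0.008 ] loc (np.float64(0.011), np.float64(-0.03)) tool mm [20.8  6.4 -3.5]
228 [ 43. 376.] [0.4415 0.123  0.008 ] loc (np.float64(-0.175), np.float64(0.102)) tool mm [-103.2 -185.6   -3.8]
```

View pics/w5.png

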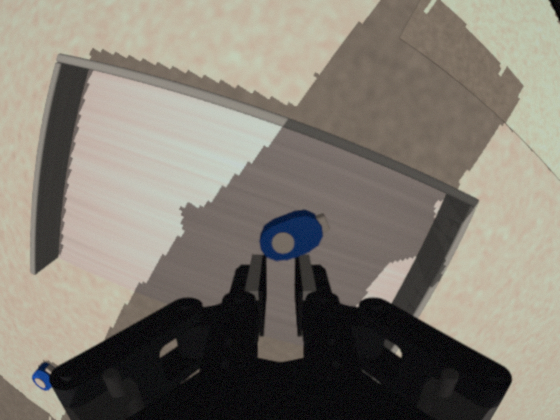

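lancet_a lies inside at (292,234), clear of all the walls. Next I lift and go behind lancet_b.

drive_tool([
  [[-0.3, 0, 0, 0, 0, 0], [-0.6, 0, 0, 0, 0, 0], [-0.6, 0, -1, 0, 0, 0], [-0.6, 0, -2.2, 0, 0, 0], [-0.6, 0, -3.4, 0, 0, 0], [-0.6, 0, -4.2, 0, 0, 0], [-0.6, 0, -4.2, 0, 0, 0]],
])

```text
time_s: 5.35
eef_pos: [0.6197, 0.0175, 0.1161]
tcp_rot: [0.002, 0.955, 0.296, 0.005]
wrist_force: [0.8, -0.1, 0.9]
finger_gap: 0.0135
```

```bash
python3 -c "
from h import *
print(rel(.424,.033,.11,15))
im=get_image('side')
cv2.imwrite('pics/s2.png',im)
for b in blobs('side',im,(100,120,40),(130,255,255)): print(*b,loc(b[2]))"
```

```text
(array([-6.11, -4.94,  0.16]), array([ 0.05, -0.08,  3.24]))
317 [249.2  40.5] [ 0.8233 -0.6665  0.006 ] (np.float64(0.022), np.float64(-0.752))
36 [319.5 209.8] [ 0.4531 -0.0735  0.006 ] (np.float64(-0.207), np.float64(-0.092))
69 [191.7 225.1] [0.655  0.0334 0.006 ] (np.float64(0.013), np.float64(-0.032))
82 [296.  253.1] [0.4634 0.0354 0.006 ] (np.float64(-0.173), np.float64(0.012))
128 [294.3 299.2] [0.4393 0.1214 0.006 ] (np.float64(-0.178), np.float64(0.101))
```

drive_tool([
  [[-1.1, -0.9, 0, 0, 0, 0.5], [-2.2, -1.8, 0, 0, 0, 1.1], [-3.3, -2.7, 0, 0, 0, 1.8], [-4.3, -3.5, 0, 0, 0, 2.4], [-5.2, -4.2, 0.1, 0, 0, 3], [-5.8, -4.7, 0.15, 0, 0, 3.24], [-6.1, -4.94, 0.16, 0, 0, 3.24], [-6.1, -4.94, 0.16, 0, 0, 3.24]],
])

```text
time_s: 6.07
eef_pos: [0.4174, 0.0342, 0.103]
tcp_rot: [-0.0, 0.991, 0.131, -0.003]
wrist_force: [0.7, 0.5, 0.0]
finger_gap: 0.0136
```

```bash
python3 -c "
from h import *
print(rel(.424,.033,.005,15))
wb()"
```

```text
(array([0.26, 0.12, 3.92]), array([-0.01,  0.05,  0.  ]))
tcp [0.4193 0.034  0.1036] (np.float64(-0.217), np.float64(0.021))
602 [292. 156.] [0.465 0.036 0.008] loc (np.float64(-0.172), np.float64(0.012)) tool mm [44.9 10.  95.5]
580 [177. 159.] [0.4411 0.1206 0.008 ] loc (np.float64(-0.176), np.float64(0.1)) tool mm [ 43.7 -77.9  95.6]
356 [388. 216.] [ 0.4402 -0.0512  0.008 ] loc (np.float64(-0.215), np.float64(-0.067)) tool mm [-1.7 87.8 95.5]
```

drive_tool([
  [[0.1, 0.1, 1, 0, 0, 0], [0.1, 0.15, 2, 0, 0, 0], [0.1, 0.15, 3, 0, 0, 0], [0.1, 0.15, 3.5, 0, 0, 0], [0.1, 0.15, 3.85, 0, 0, 0], [0.1, 0.15, 3.9, 0, 0, 0], [0.1, 0.15, 3.9, 0, 0, 0]],
])

```text
time_s: 6.7
eef_pos: [0.4247, 0.031, 0.0073]
tcp_rot: [-0.0, 0.991, 0.131, -0.001]
wrist_force: [-0.0, -0.5, 0.0]
finger_gap: 0.0136
```

drive_tool([
  [[0.3, 0, 0, 0, 0, 0], [0.6, 0, 0, 0, 0, 0], [0.9, 0, 0, 0, 0, 0], [1.2, 0, 0, 0, 0, 0], [1.6, 0, 0, 0, 0, 0], [2, 0, 0, 0, 0, 0], [2.4, 0, 0, 0, 0, 0], [2.8, 0, 0, 0, 0, 0]],
])

```text
time_s: 7.37
eef_pos: [0.4942, 0.0496, 0.0087]
tcp_rot: [0.0, 0.991, 0.131, 0.001]
wrist_force: [-1.3, -0.5, 1.4]
finger_gap: 0.0139
```

```bash
python3 -c "
from h import *
cv2.imwrite('pics/w6.png',wb())"
```

```text
tcp [0.4964 0.0499 0.0091] (np.float64(-0.138), np.float64(0.019))
1749 [277. 233.] [0.5152 0.0559 0.008 ] loc (np.float64(-0.118), np.float64(0.021)) tool mm [19.7 -0.9  1.1]
528 [134. 314.] [0.4448 0.1227 0.008 ] loc (np.float64(-0.172), np.float64(0.101)) tool mm [-30.9 -83.7   0.8]
```

View pics/w6.png

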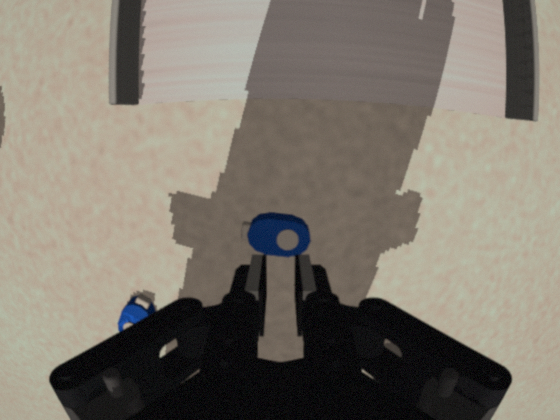

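lancet_b sits square and centred on the fingertips at (277,233), with the tray mouth dead ahead. I push on.

drive_tool([
  [[0, 0, 0.15, 0, 0, 0], [0.3, 0, 0.15, 0, 0, 0], [0.6, 0, 0.15, 0, 0, 0], [0.95, 0, 0.15, 0, 0, 0], [1.3, 0, 0.15, 0, 0, 0], [1.65, 0, 0.15, 0, 0, 0], [2, 0, 0.15, 0, 0, 0], [2.35, 0, 0.15, 0, 0, 0]],
])

```text
time_s: 8.08
eef_pos: [0.5503, 0.0648, 0.0042]
tcp_rot: [0.0, 0.991, 0.131, 0.0]
wrist_force: [-0.4, -1.0, -0.6]
finger_gap: 0.0137
```

drive_tool([
  [[0.35, 0, 0, 0, 0, 0], [0.7, 0, 0, 0, 0, 0], [1.05, 0, 0, 0, 0, 0], [1.4, 0, 0, 0, 0, 0], [1.7, 0, 0, 0, 0, 0], [1.9, 0, 0, 0, 0, 0]],
])

```text
time_s: 8.58
eef_pos: [0.5963, 0.0772, 0.0041]
tcp_rot: [0.0, 0.991, 0.131, 0.0]
wrist_force: [0.7, -0.3, -0.5]
finger_gap: 0.0139
```

```bash
python3 -c "
from h import *
cv2.imwrite('pics/w7.png',wb())"
```

```text
tcp [0.5969 0.0773 0.0043] (np.float64(-0.034), np.float64(0.023))
1845 [397. 186.] [0.6536 0.0362 0.008 ] loc (np.float64(0.012), np.float64(-0.029)) tool mm [44.1 54.4 -3.7]
1886 [276. 235.] [0.6167 0.084  0.008 ] loc (np.float64(-0.013), np.float64(0.026)) tool mm [20.8 -1.4 -3.7]
```

drive_tool([
  [[-0.3, 0, 0, 0, 0, 0], [-0.6, 0, 0, 0, 0, 0], [-0.6, 0, -1, 0, 0, 0], [-0.6, 0, -2.2, 0, 0, 0], [-0.6, 0, -3.4, 0, 0, 0], [-0.6, 0, -4, 0, 0, 0], [-0.6, 0, -4, 0, 0, 0]],
])

```text
time_s: 9.22
eef_pos: [0.5827, 0.0728, 0.1097]
tcp_rot: [0.001, 0.991, 0.131, 0.004]
wrist_force: [0.2, 0.8, 1.3]
finger_gap: 0.0137
```

```bash
python3 -c "
from h import *
print(rel(.401,.129,.11,-12))"
```

```text
(array([-6.44, -4.06, -0.07]), array([ 0.  , -0.08,  4.5 ]))
```

drive_tool([
  [[-1.2, -0.7, 0, 0, 0, 0.7], [-2.4, -1.5, 0, 0, 0, 1.5], [-3.5, -2.2, 0, 0, 0, 2.3], [-4.5, -2.8, 0, 0, 0, 3.1], [-5.4, -3.4, 0, 0, 0, 3.9], [-6, -3.8, 0, 0, 0, 4.5], [-6.4, -4.05, 0, 0, 0, 4.5], [-6.4, -4.05, 0, 0, 0, 4.5]],
])

```text
time_s: 9.88
eef_pos: [0.3883, 0.0166, 0.1023]
tcp_rot: [-0.019, 0.997, -0.08, -0.001]
wrist_force: [0.4, -0.3, 0.1]
finger_gap: 0.0135
```

```bash
python3 -c "
from h import *
print(rel(.401,.129,.005,-12))
wb()"
```

```text
(array([-0.2 , -4.37,  4.06]), array([-0.36,  0.05,  0.46]))
tcp [0.3882 0.0168 0.1026] (np.float64(-0.251), np.float64(0.011))
364 [348. 131.] [ 0.4438 -0.0396  0.008 ] loc (np.float64(-0.209), np.float64(-0.057)) tool mm [64.3 50.3 92.5]
553 [146. 173.] [0.4388 0.1205 0.008 ] loc (np.float64(-0.178), np.float64(0.101)) tool mm [  33.8 -106.8   98.6]
```

```bash
python3 -c "
from h import *
s=r.sense();print(s['qpos'],s['dq'],s['eef_pos'],s['tcp_rot'])"
```

```text
[-0.16139278 -0.3090286  -0.47833776  1.40608089  0.03816065  3.14051916] [ 0.02997155  0.05598137  0.05524008 -0.03481482  0.03910195 -0.0003205 ] [0.38817506 0.01677004 0.10260908] [-1.92025448e-02  9.96601359e-01 -8.01027195e-02 -7.40714825e-04]
```

drive_tool([
  [[0, -0.5, 0, 0, 0, 0], [0, -1, 0, 0, 0, 0], [0, -1, 0, 0, 0, 0], [0, -1, 0, 0, 0, 0]],
])

```text
time_s: 10.27
eef_pos: [0.3941, 0.0285, 0.1052]
tcp_rot: [-0.026, 0.997, -0.07, 0.001]
wrist_force: [-0.7, 0.2, -0.2]
finger_gap: 0.0137
```

```bash
python3 -c "
from h import *
s=r.sense();print(s['qpos'],s['dq'],s['eef_pos'],s['tcp_rot'])"
```

```text
[-0.14049878 -0.29771777 -0.46491187  1.40474054  0.05222942  3.14057526] [-5.76996736e-03 -2.11958518e-04 -1.56863541e-05  3.91920340e-03
 -5.86898395e-03 -9.78464513e-04] [0.39410993 0.02845082 0.10517603] [-0.02608662  0.99722777 -0.06967523  0.00127854]
```

Joint 6 reached its range limit. The gripper is symmetric, so I make a half turn instead.

```bash
python3 -c "
from h import *
print(rel(.394,.085,.11,20))
"
```

```text
(array([-0.32, -2.25, -0.08]), array([-0.49, -0.11, -4.66]))
```

drive_tool([
  [[0, -0.4, 0, -0.1, 0, -1], [-0.1, -0.8, 0, -0.2, 0, -2.1], [-0.15, -1.2, 0, -0.3, 0, -3.2], [-0.2, -1.6, 0, -0.4, 0, -4.2], [-0.3, -2.2, -0.1, -0.49, -0.11, -4.66], [-0.3, -2.2, -0.1, -0.49, -0.11, -4.66], [-0.3, -2.2, -0.1, -0.49, -0.11, -4.66]],
])

```text
time_s: 10.85
eef_pos: [0.3942, 0.0838, 0.1106]
tcp_rot: [0.0, 0.985, 0.173, 0.0]
wrist_force: [0.1, -0.4, 0.9]
finger_gap: 0.0133
```

drive_tool([
  [[0, 0, 0, 0, 0, -1.15], [0, 0, 0, 0, 0, -2.3], [0, 0, 0, 0, 0, -3.45], [0, 0, 0, 0, 0, -4.6], [0, 0, 0, 0, 0, -5.75], [0, 0, 0, 0, 0, -6.9], [0, 0, 0, 0, 0, -8], [0, 0, 0, 0, 0, -9]],
])

```text
time_s: 11.52
eef_pos: [0.3939, 0.0823, 0.1103]
tcp_rot: [0.0, 0.798, 0.602, -0.0]
wrist_force: [0.0, -0.2, 0.9]
finger_gap: 0.0136
```

drive_tool([
  [[0, 0, 0, 0, 0, -1.15], [0, 0, 0, 0, 0, -2.3], [0, 0, 0, 0, 0, -3.45], [0, 0, 0, 0, 0, -4.6], [0, 0, 0, 0, 0, -5.75], [0, 0, 0, 0, 0, -6.9], [0, 0, 0, 0, 0, -8], [0, 0, 0, 0, 0, -9]],
])

```text
time_s: 12.18
eef_pos: [0.3939, 0.0823, 0.1103]
tcp_rot: [-0.0, 0.438, 0.899, -0.0]
wrist_force: [0.1, -0.3, -0.2]
finger_gap: 0.0134
```

```bash
python3 -c "
from h import *
print(rel(.401,.129,.11,168),r.sense()['qpos'])
"
```

```text
(array([1.3 , 1.37, 0.01]), array([-0.01,  0.  , -6.65])) [ 3.93152924e-02 -2.71052459e-01 -4.32944567e-01  1.40921538e+00
 -4.59253517e-04  9.45482723e-01]
```

drive_tool([
  [[0.2, 0.2, 0, 0, 0, -1.15], [0.4, 0.4, 0, 0, 0, -2.3], [0.7, 0.7, 0, 0, 0, -3.45], [1, 1, 0, 0, 0, -4.6], [1.3, 1.37, 0, 0, 0, -5.7], [1.3, 1.37, 0, 0, 0, -6.65], [1.3, 1.37, 0, 0, 0, -6.65]],
])

```text
time_s: 12.77
eef_pos: [0.4011, 0.1295, 0.1103]
tcp_rot: [-0.0, 0.106, 0.994, -0.0]
wrist_force: [-0.5, 0.2, -1.0]
finger_gap: 0.0137
```

```bash
python3 -c "
from h import *
print(rel(.401,.129,.004,168))
cv2.imwrite('pics/w8.png',wb())
im=get_image('scene')
for b in blobs('scene',im,(100,120,40),(130,255,255)): print(*b)
"
```

```text
(array([-0.  , -0.02,  4.25]), array([-0.01, -0.  , -0.03]))
tcp [0.401  0.1293 0.1103] (np.float64(-0.213), np.float64(0.118))
478 [281. 253.] [0.4376 0.121  0.008 ] loc (np.float64(-0.179), np.float64(0.101)) tool mm [-37.6  -0.2 102.3]
239 [105. 312.] [ 0.4681 -0.0693  0.008 ] loc (np.float64(-0.192), np.float64(-0.091)) tool mm [-108.2 -179.5  102.4]
1692 [495.6  10. ] [-0.4171  0.4962  0.006 ]
17 [319.7 273.6] [0.6044 0.0855 0.006 ]
26 [321.2 278.4] [0.6133 0.0887 0.006 ]
```

drive_tool([
  [[0, 0, 1, 0, 0, 0], [0, 0, 2, 0, 0, 0], [0, 0, 3, 0, 0, 0], [0, 0, 3.7, 0, 0, 0], [0, 0, 4.15, 0, 0, 0], [0, 0, 4.25, 0, 0, 0], [0, 0, 4.25, 0, 0, 0], [0, 0, 4.25, 0, 0, 0]],
])

```text
time_s: 13.53
eef_pos: [0.4019, 0.1296, 0.0053]
tcp_rot: [0.001, 0.107, 0.994, 0.0]
wrist_force: [-0.3, 0.5, 0.9]
finger_gap: 0.0133
```

drive_tool([
  [[-0.3, 0, 0, 0, 0, 0], [-0.6, 0, 0, 0, 0, 0], [-0.9, 0, 0, 0, 0, 0], [-1.2, 0, 0, 0, 0, 0], [-1.5, 0, 0, 0, 0, 0], [-1.8, 0, 0, 0, 0, 0], [-2.1, 0, 0, 0, 0, 0], [-2.4, 0, 0, 0, 0, 0]],
])

```text
time_s: 14.2
eef_pos: [0.4603, 0.1167, 0.0042]
tcp_rot: [-0.0, 0.107, 0.994, -0.0]
wrist_force: [-0.5, -0.5, 0.1]
finger_gap: 0.014
```

```bash
python3 -c "
from h import *
wb()
im=get_image('side')
for b in blobs('side',im,(100,120,40),(130,255,255)): print(*b,loc(b[2]))
a=cv2.resize(im[160:360,130:380],None,fx=3,fy=3,interpolation=cv2.INTER_CUBIC);cv2.imwrite('pics/s3.png',a)
"
```

```text
tcp [0.462  0.1164 0.0045] (np.float64(-0.157), np.float64(0.091))
1211 [280. 311.] [0.4839 0.111  0.008 ] loc (np.float64(-0.136), np.float64(0.081)) tool mm [-22.6  -0.7  -3.4]
354 [  6. 318.] [ 0.4693 -0.0923  0.008 ] loc (np.float64(-0.196), np.float64(-0.114)) tool mm [ -51.5 -202.4   -3.4]
50 [319.  210.5] [ 0.4535 -0.0717  0.006 ] (np.float64(-0.207), np.float64(-0.09))
87 [191.9 226.2] [0.6534 0.0356 0.006 ] (np.float64(0.012), np.float64(-0.03))
93 [198.3 251.9] [0.6174 0.0841 0.006 ] (np.float64(-0.012), np.float64(0.025))
```

View pics/s3.png

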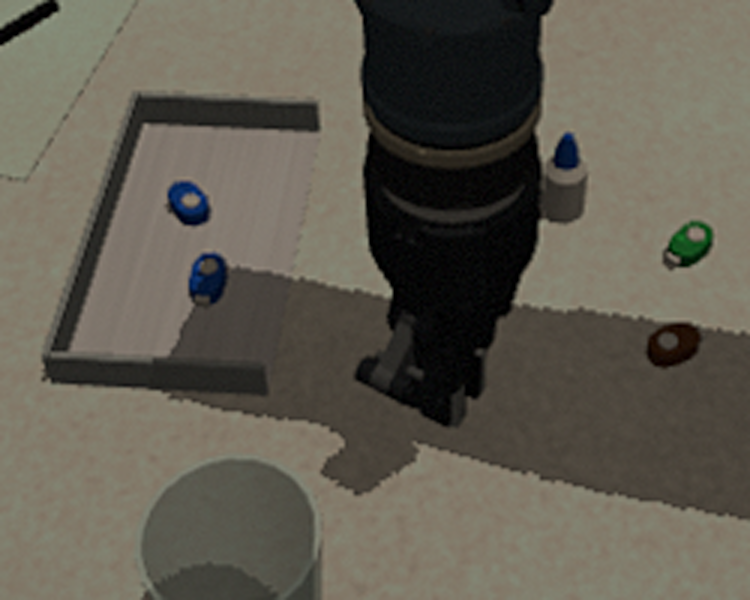

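In the side crop, lancet_a (188,203) and lancet_b (207,278) are both in the tray. The dropper, green and brown items have not moved, and lancet_c is hidden under the gripper but is centred according to the wrist measurement. I continue, curving towards the tray axis.

drive_tool([
  [[-0.3, 0, 0, 0, 0, 0], [-0.6, 0, 0, 0, 0, 0], [-0.9, 0, 0, 0, 0, 0], [-1.2, 0.01, 0, 0, 0, -0.6], [-1.5, 0.04, 0, 0, 0, -1.2], [-1.8, 0.09, 0, 0, 0, -1.8], [-2.1, 0.16, 0, 0, 0, -2.4], [-2.4, 0.25, 0, 0, 0, -3]],
])

```text
time_s: 14.97
eef_pos: [0.5204, 0.1101, 0.0043]
tcp_rot: [0.0, -0.052, 0.999, -0.0]
wrist_force: [-0.5, -0.2, -0.0]
finger_gap: 0.014
```

```bash
python3 -c "
from h import *
cv2.imwrite('pics/w9.png',wb())
"
```

```text
tcp [0.5222 0.1102 0.0046] (np.float64(-0.099), np.float64(0.072))
1203 [280. 311.] [0.5447 0.1116 0.008 ] loc (np.float64(-0.077), np.float64(0.068)) tool mm [-22.5  -1.   -3.4]
```

View pics/w9.png

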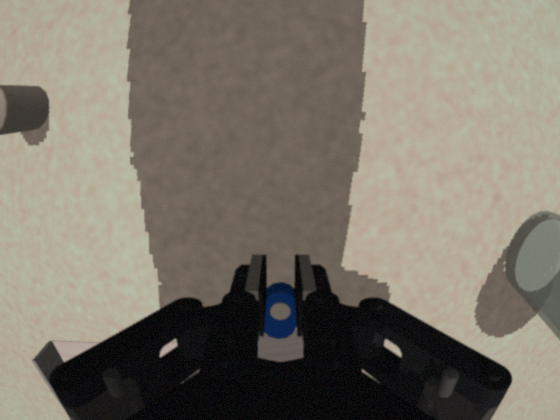

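lancet_c is cradled end-on at (280,311), inside the mouth span. I push on with a slight drift to the right, away from the left wall.

drive_tool([
  [[-0.3, -0.05, 0, 0, 0, 0], [-0.6, -0.1, 0, 0, 0, 0], [-0.9, -0.15, 0, 0, 0, 0], [-1.2, -0.2, 0, 0, 0, 0], [-1.5, -0.2, 0, 0, 0, 0], [-1.8, -0.2, 0, 0, 0, 0], [-2.1, -0.2, 0, 0, 0, 0], [-2.4, -0.2, 0, 0, 0, 0]],
])

```text
time_s: 15.68
eef_pos: [0.5805, 0.1115, 0.0043]
tcp_rot: [0.0, -0.05, 0.999, -0.0]
wrist_force: [0.7, -0.2, 0.5]
finger_gap: 0.0139
```

```bash
python3 -c "
from h import *
wb()
im=get_image('scene')
for b in blobs('scene',im,(100,120,40),(130,255,255),8): print(*b,loc(b[2]))
a=cv2.resize(im[150:330,200:400],None,fx=3,fy=3,interpolation=cv2.INTER_CUBIC);cv2.imwrite('pics/c3.png',a)
"
```

```text
tcp [0.5821 0.1115 0.0045] (np.float64(-0.041), np.float64(0.06))
1210 [280. 311.] [0.6045 0.1129 0.008 ] loc (np.float64(-0.018), np.float64(0.056)) tool mm [-22.4  -0.9  -3.4]
1703 [495.5  10. ] [-0.4171  0.4959  0.006 ] (np.float64(-0.929), np.float64(0.657))
67 [284.2 292.7] [0.6483 0.0356 0.006 ] (np.float64(0.007), np.float64(-0.029))
```

View pics/c3.png

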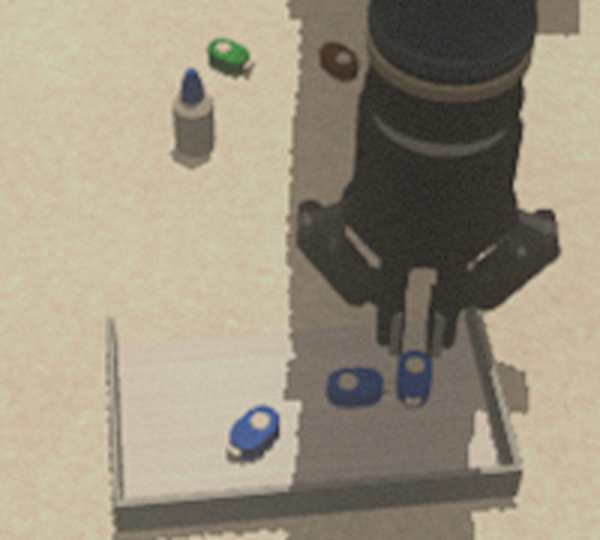

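All three are in the tray. In the crop lancet_c is at (414,378), b at (355,385) and a at (254,432), and the dropper and look-alikes are unmoved. I give c a small further push for margin, then back off.

drive_tool([
  [[-0.2, 0.02, 0, 0, 0, 0], [-0.4, 0.05, 0, 0, 0, 0], [-0.4, 0.05, 0, 0, 0, 0], [-0.1, 0.05, 0, 0, 0, 0], [0.3, 0.05, 0, 0, 0, 0], [0.8, 0, 0, 0, 0, 0], [1.2, 0, 0, 0, 0, 0], [1.4, 0, 0, 0, 0, 0]],
])

```text
time_s: 16.45
eef_pos: [0.5426, 0.1078, 0.004]
tcp_rot: [-0.001, -0.05, 0.999, -0.0]
wrist_force: [0.0, -0.5, -0.3]
finger_gap: 0.0137
```

drive_tool([
  [[0.1, 0, -1, 0, 0, 0], [0.1, 0, -2.2, 0, 0, 0], [0.5, 0, -3.5, 0, 0, 0], [1.5, 0, -4.7, 0, 0, 0], [2.5, 0, -5.5, 0, 0, 0], [3.5, 0, -6, 0, 0, 0], [4, 0, -6, 0, 0, 0], [4, 0, -6, 0, 0, 0]],
])

```text
time_s: 17.12
eef_pos: [0.4439, 0.0979, 0.1561]
tcp_rot: [0.001, -0.05, 0.999, -0.0]
wrist_force: [0.7, 1.4, -0.9]
finger_gap: 0.014
```

```bash
python3 -c "
from h import *
for n in('scene','side'):
    im=get_image(n)
    for b in blobs(n,im,(100,120,40),(130,255,255),15): print(*b,loc(b[2]))
    cv2.imwrite(f'pics/{n}9.png',im)
im=cv2.imread('pics/side9.png')
cv2.imwrite('pics/f.png',np.hstack([cv2.resize(im[130:400,130:400],(400,400)),cv2.resize(cv2.imread('pics/scene9.png')[130:330,200:400],(400,400))]))
"
```

```text
1697 [495.6  10. ] [-0.4171  0.4962  0.006 ] (np.float64(-0.929), np.float64(0.657))
32 [282.  292.9] [0.6492 0.0324 0.006 ] (np.float64(0.007), np.float64(-0.032))
318 [248.8  40.6] [ 0.8239 -0.6653  0.006 ] (np.float64(0.023), np.float64(-0.751))
41 [319.3 210. ] [ 0.4533 -0.073   0.006 ] (np.float64(-0.207), np.float64(-0.091))
82 [191.8 225.9] [0.6539 0.035  0.006 ] (np.float64(0.012), np.float64(-0.031))
89 [198.3 251.7] [0.6177 0.0838 0.006 ] (np.float64(-0.012), np.float64(0.025))
96 [190.4 265.8] [0.6167 0.1143 0.006 ] (np.float64(-0.006), np.float64(0.055))
```

View pics/f.png

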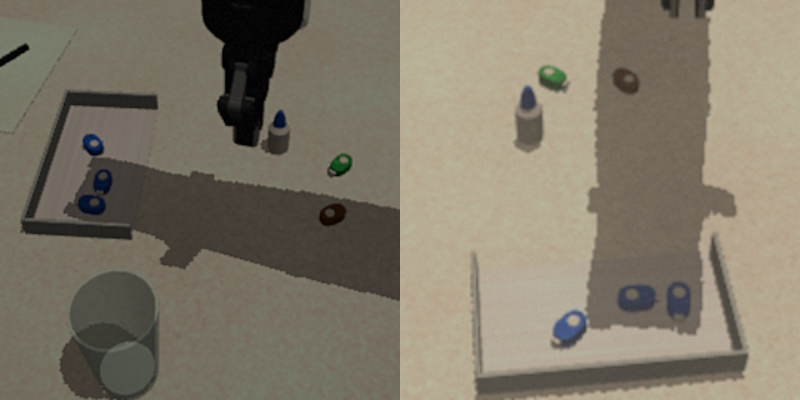

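The final pictures show all three lancets well inside the tray, the other things unmoved and the arm clear. I'm handing the job in.

```bash
python3 -c "
from cell import *
print(close_job(),r.sense()['time_s'])"
```

```text
the job is handed in; nothing more can be done
the job is handed in; nothing more can be done
```

I swept all three blue lancets into the tray one at a time with nearly shut fingertips, never closing on them or lifting them. The work took about 17 s of robot time, and the wrist force readings at the end of each move stayed under about 2 N.

- **Last check:** the side camera puts the lancet centres at (0.012, -0.031), (-0.012, 0.025) and (-0.006, 0.055) m in the tray frame. That is well inside the floor, which runs ±0.055 by ±0.095 m. The scene camera view agrees, though there its colour detection only picked out the first lancet, because the other two lay in the arm's shadow.
- **Other objects:** in the last pictures the dropper, glass, and green and brown look-alikes stood unmoved. The spray bottle was outside those last crops and I did not re-measure it. The gripper's planned paths kept well away from it.
- **What went wrong:** joint 6 ran into its range limit on the way to the third lancet. I turned the gripper half a turn in the air and carried on, and nothing was touched.

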